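Clamp a broom socket in the bench clamp

TASK

Stand the wooden broom socket (the block with a round stub on top) upright on the bench clamp's plate, centred between the two low stops in front of the fixed end jaw, and let go of it. Then pump the clamp's trigger with the fingers, stroke by stroke, until the sprung pad of the moving jaw has pushed the block against the end jaw, and finish while still holding the trigger pressed so that the block is gripped gently but firmly, the pad's spring about half compressed, never bottomed. Work the jaw only through the trigger, and leave the other things on the bench where they are.

Things in the scene. Friction and masses are not known exactly. Their poses are not given: they have to be found in the camera images.
- socket: The workpiece, pale wood, loose, 90 g: a block 40 (its x) by 50 (its y) by 40 mm high with a round stub, 24 mm diameter and 34 mm tall, upright on the middle of its top (74 mm high in all). Origin: centre of the underside. Best lifted by the stub. It is soft: it is crushed if the pad presses it with more than 35 N.
- clamp: One-hand ratchet clamp, bolted down. Origin: centre of the underside of its dark steel plate, 90 (x) by 280 (y) by 12 mm thick, z up. Bar along y; jaw closes to +y. Two aluminium stops 8 mm high on the plate, inner faces at x = +-25 mm, y = 60 to 95 mm. Black housing y -150 to -55, x -58 to +24 mm, top 62 mm (bolt head 70 mm) above the bench; a 16 mm bar trails behind.
- handle (a point): Middle of the clamp's fixed black handle, a bar 14 mm thick reaching from the housing to clamp x = -140 mm, at y = -141 to -127 mm, 16 to 52 mm above the bench. Handle and trigger overhang bare bench; on the trigger's +y side, where the fingers go, the bench is free.
- seat (a point): Point on the plate's top, 12 mm above the bench, midway between the stops: where the middle of the block's underside is when the block touches the end jaw (clamp x = 0, y = +75 mm). The block's y lies along the clamp's y. Setting it down 4 to 8 mm short of the end jaw is fine: the pad pushes it home.
- trigger (a joint): Trigger angle, rad: 0 released (leaning to the jaw), 0.5 fully squeezed; a spring returns it. The pawl works on 6 mm teeth: a full squeeze advances the jaw 12 to 15 mm; up to 6 mm of pawl travel is lost at the start of a stroke, and the trigger must be let back before the next. Pumping takes 6 to 9 N at the tip (far more at the end of the stroke, a hard stop), plus 1 N per 2 N on the pad.
- trigger_pivot (a point): The trigger's upright pivot, in the housing at clamp x = -52, y = -100 mm. The tip swings about it at 60 mm radius towards the clamp's -y, from y = -85 (released) to -115 mm (squeezed); the jaw goes to +y by half the tip's travel.
- trigger_tip (a point): Centre of the grey upright roll at the trigger's end, 22 mm diameter, 36 mm tall, from 18 to 54 mm above the bench; the fingers push its +y side towards the clamp's -y. It moves with the trigger.
- jaw (a joint): Jaw travel, m: grows as the jaw closes; friction (8 N) keeps it where the trigger left it. The uncompressed pad's front face is at clamp y = joint value - 1 mm. It starts at 0 to 15 mm; with the block home the pad touches at 51 mm.
- jaw_head (a point): On the moving jaw (steel head 46 mm wide, top 54 mm above the bench, with its bar and pad): point on the plate's top under the head's front face (21 mm behind the uncompressed pad's front). Not to be pushed by the robot itself.
- pad (a joint): How far the sprung rubber pad of the jaw is pressed in, m: 0 free, 0.012 bottomed. Stiffness 2.5 N per mm, so the reading tells the grip: 4 to 7 mm (10 to 18 N) is right.
- pad_face (a point): Centre of the pad's front face (40 mm wide, 34 mm tall, 32 mm above the bench); moves with the jaw and pad.
- endjaw: Fixed end jaw, part of the clamp: 50 mm wide, top 54 mm above the bench. Origin: foot of its face, on the plate (clamp y = +100 mm).
- offcut: Bystander: plain wooden offcut 60 x 36 x 30 mm, lies near the socket, no stub. Origin under its centre.
- glue: Bystander: white bottle, 52 mm diameter, 150 mm tall.
- jar: Bystander: glass jar, 68 mm diameter, 85 mm tall.
- tin: Bystander: tin, 90 mm diameter, 110 mm tall.
- driver: Bystander: screwdriver lying on the bench.
- spanner: Bystander: steel spanner lying on the bench.
- puck: Bystander: grey round tape measure, 68 mm diameter, 28 mm tall.
Not all that is in view belongs to the job. What is shaped like the socket but blue, pink or red is not meant.

How it is judged:
By the outcome, as a careful person would: the job done as asked, in the order asked, and still so for the second after the job is handed in, while the arm keeps its last pose, push and grip.
It also fails if it takes over 61 s, if anything falls off the work surface, if the arm or the gripper's body presses on something with over 40 N, if the wrist force passes 120 N, or if a joint passes its speed limit or range.

ROBOT

A 7-joint arm with a two-finger parallel gripper is mounted at the origin on the work surface. World frame = base frame: x ahead of the robot, y to its left, z up, the work surface at z = 0. Lengths are in m, angles in rad, forces in N, time in s.
With the tool pointing down it reaches from about 0.4 to 0.9 m from the base axis. Payload 5.5 kg.
Tool frame: the origin (TCP) lies midway between the tips of the shut fingers; the grasp point (between the pads) lies 19 mm behind it (r.grasp_offset is the distance from the TCP to the grasp point, in m); z points along the fingers, x is the direction in which the jaws open and shut, and the axes are right-handed (so a half turn about z gives the same grasp; the last joint's range is limited). The gripper opens to 85 mm and grips with 20 to 120 N. Pads are 22 mm wide; open, the fingers measure 114 mm over their backs; the gripper's body (76 mm by 85 mm) begins 54 mm behind the grasp point. The pads swing forward as they close: fully open they stand 13 mm farther back than shut.
Start: joints at [-1.085, 0.501, -0.427, 1.55, 0.221, 1.138, -0.21], TCP at [0.144, 0.634, 0.231] pointing down, gripper open.
Joint ranges: [-2.88, 2.88], [-0.31, 2.03], [-1.54, 1.56], [0.2, 2.42], [-1.41, 4.55], [0.19, 2.02], [-2.57, 2.57]. Speed limits (rad/s): [2.57, 2.57, 3.14, 3.14, 3.14, 3.14, 3.14].

INTERFACE

Orientations are given as a unit quaternion [w, x, y, z].
In Python, from bench import r, grab_frame, calibration, ticket gives the robot as it stands.
- The arm moves only by the tool play_rows, never from a script. Its argument "commands" is a list of rows, each a list of 5 numbers: the opening, from -1 (shut) to 1 (fully open), then the shift along the world's x, y, z in units of 100 mm (1.0 is 100 mm), then the turn about the world's z in units of 8 degrees (1.0 is 8 degrees). In form: [[fingers, x, y, z, twist], ...]. A call has 1 to 10 rows; each row shifts and turns the commanded pose from where the row before left it; what a row does not reach is not made up. A row lasts 1/10 s, in which the tool goes at most 50 mm and 8.59 degrees, less where a joint would pass 70% of its speed; a pose out of reach is approached as far as the arm can. A call with a number of a shift or a turn outside -1 to 1 is refused whole. A call with a gripper value outside its range is refused whole. The fingers move at their own pace and stop on an object; the grip force is fixed at half the most. Time passes only in rows, so rows that do not move let the fingers close. It gives the time, the measured TCP pose, the force and the opening at its end, in the units of the state.
- r.read_state(): the state, without advancing time (a new reading comes with each control period).
- grab_frame(name): name is "scene" or "top"; returns the picture (400x640x3 uint8, red, green, blue); there is no depth.
- calibration(name): a dict with "fx", "fy", "cx", "cy" (pixels), "rvec" (rotation vector, rad) and "tvec" (3), from world to camera coordinates, as OpenCV has them. Camera axes: x right, y down, z forward; pixel columns grow to the right and rows downward; lengths in m; the calibration is good to about 2 mm. A picture is of the moment at which its call begins. calibration takes no time and is no camera call.
- ticket.finish_job(): hands the job in, once; it reports no verdict.
The state is a dict: "clock": time; "qpos": joint angles; "qd": joint speeds; "effort": joint torques, N m; "ee_pos": TCP position; "orientation": TCP orientation; "ft_force": force on the tool from outside, world axes, zero at the start; "ft_torque": the same for the moment, N m; "opening": finger opening in m.
Only numpy, scipy, OpenCV 4.12 (cv2) and the standard library are available. Lean on these libraries where they do the work, as an engineer would, in place of code of your own. Each camera call takes 0.05 s, during which the arm holds its last target. There are 200 camera calls.

## Working session

There is one attempt and no reset: what is moved stays moved. The work goes in short steps, Python scripts to look and compute and a tool call to move; the robot and the scene stay as the last step left them, time stands still between calls to the robot, and variables do not carry over. Pictures are saved under pics/ and viewed, about 8 in all and at most 12, crops included, and the job is handed in when it is done.

Besides the shell and the picture viewer there is one more tool, called after ">>>" in YAML: its name, and indented under it one key for each argument. play_rows: Moves the arm, as the interface text tells. Shifts and turns lie within -1 to 1; 1 stands for 100 mm of shift or 8 degrees of turn. Its arguments: {"type":"object","properties":{"commands":{"type":"array","items":{"type":"array","items":{"type":"number"}}}},"required":["commands"]}

```bash
mkdir -p pics; cat > h.py <<'E'
import numpy as np, cv2
from bench import r, grab_frame, calibration, ticket
def snap(cam,fn,crop=None,s=1):
    im=grab_frame(cam)[:,:,::-1].copy(); cv2.imwrite('pics/raw_'+fn,im)
    if crop: im=im[crop[1]:crop[3],crop[0]:crop[2]]
    cv2.imwrite('pics/'+fn,cv2.resize(im,None,fx=s,fy=s,interpolation=cv2.INTER_CUBIC))
def cal(cam):
    c=calibration(cam); K=np.array([[c['fx'],0,c['cx']],[0,c['fy'],c['cy']],[0,0,1.]])
    R=cv2.Rodrigues(np.array(c['rvec'],float))[0]; return K,R,np.array(c['tvec'],float).reshape(3)
def px2w(cam,u,v,z):
    K,R,t=cal(cam); d=R.T@np.linalg.inv(K)@[u,v,1]; o=-R.T@t
    return o+d*(z-o[2])/d[2]
def w2px(cam,p):
    K,R,t=cal(cam); q=K@(R@np.array(p,float)+t); return q[:2]/q[2]
E
python3 - <<'E'
from h import *
snap('scene','s1.png',s=1.25); snap('top','t1.png',s=1.25)
for c in('scene','top'):
    K,R,t=cal(c);print(c,K[0,0],-R.T@t,R[2])
s=r.read_state();print(s['clock'],s['ee_pos'],s['orientation'],s['opening'],s['ft_force'])
E
```

```text
scene 402.74811672598685 [1.36464904 0.07567303 1.19113663] [-0.5763581  -0.0450868  -0.81595253]
top 491.59068507415975 [0.30617209 0.00200371 1.36080588] [ 0.21301385  0.00503399 -0.97703621]
0.1 [0.14350668 0.63329661 0.2303387 ] [ 5.36849700e-04  7.81305804e-01  6.24147764e-01 -7.22101049e-04] 0.08537124940456464 [-0.32920671  0.11898314  0.14155079]
```

View pics/s1.png

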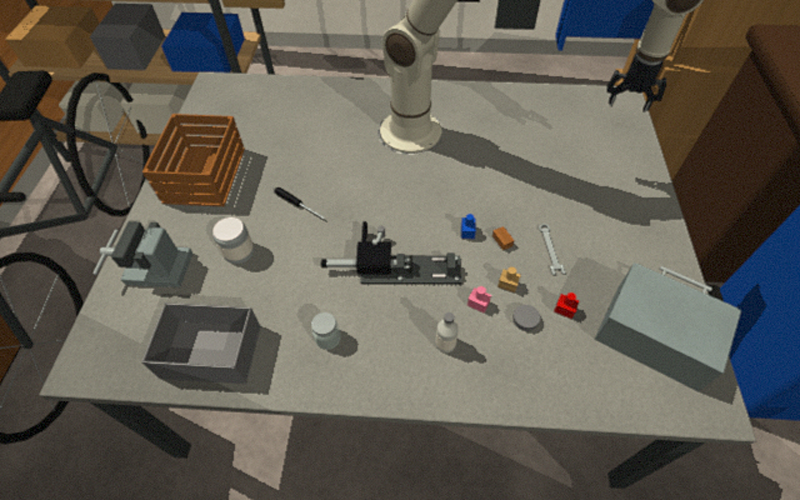

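View pics/t1.png

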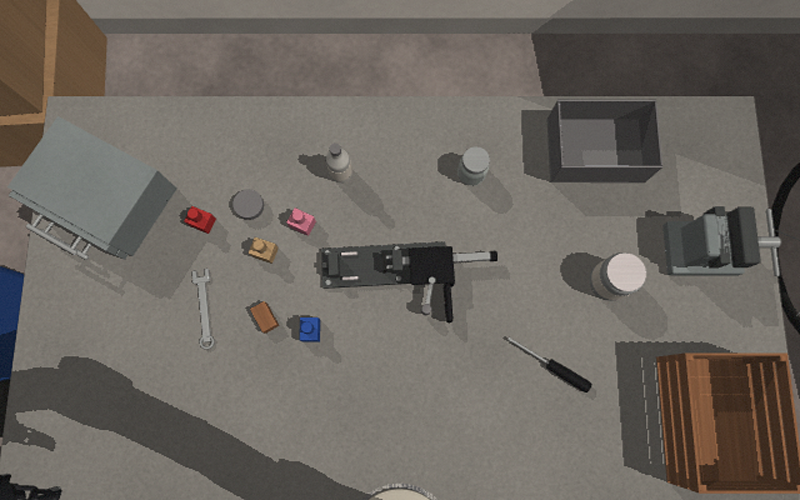

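Candidates (top view, 800-wide picture): red (198,218), pink (298,220) and blue (309,328) are lookalikes. The brown block at (263,317) has no stub, so it is the offcut. The pale wood block with a stub at (262,248) fits. Next is an enlarged crop to confirm it and to measure the clamp.

```bash
python3 - <<'E'
import cv2,numpy as np
a=cv2.imread('pics/raw_t1.png')
A=cv2.resize(a[180:270,180:245],None,fx=6,fy=6,interpolation=cv2.INTER_CUBIC)[:540]
B=cv2.resize(a[185:265,245:405],None,fx=5,fy=5,interpolation=cv2.INTER_CUBIC)
A=cv2.resize(a[175:215,185:285],None,fx=8,fy=8,interpolation=cv2.INTER_CUBIC)[:200*8]
A=cv2.resize(a[184:216,190:230],None,fx=6,fy=6,interpolation=cv2.INTER_CUBIC)
o=np.zeros((400+192,800,3),np.uint8);o[:400]=B;o[400:,:240]=A
cv2.imwrite('pics/c1.png',o)
E
```

```text
(no output)
```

View pics/c1.png

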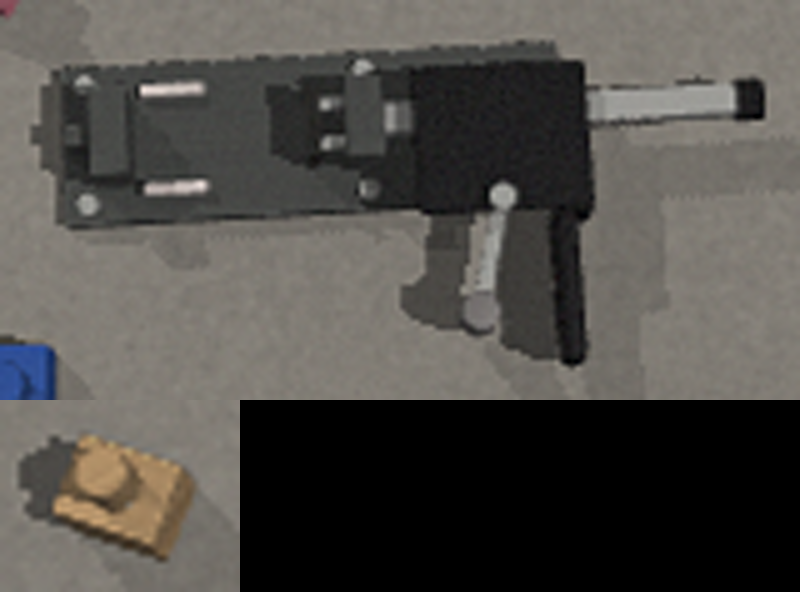

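```bash
python3 - <<'E'
from h import *
from scipy.optimize import least_squares
P=[(45,140,12,65,67),(-45,140,12,66,222),(45,-140,12,557,42),(25,95,20,141,95),(25,60,20,206,93),(-25,95,20,144,182),(-25,60,20,208,180),(-52,-100,70,503,194),(-110,-85,54,480,308),(-140,-134,52,573,357)]
P=np.array(P,float); W=np.array([px2w('top',245+p[3]/5,185+p[4]/5,p[2]/1e3)[:2] for p in P]); L=P[:,:2]/1e3
def f(v):
    c,s=np.cos(v[2]),np.sin(v[2]); return L@np.array([[c,s],[-s,c]])+v[:2]-W
o=least_squares(lambda v:f(v).ravel(),[.5,0,0],loss='soft_l1',f_scale=.002)
print(o.x[:2],np.degrees(o.x[2])); print((f(o.x)*1e3).round(1))
c,s=np.cos(o.x[2]),np.sin(o.x[2])
for n,p in dict(seat=(0,.075),tip=(-.110,-.085),hand=(-.14,-.134)).items(): print(n,np.array(p)@np.array([[c,s],[-s,c]])+o.x[:2])
g=lambda u,v,z:px2w('top',190+u/6,184+(v-400)/6,z)[:2]
print('stub',g(102,471,.074)); C=[g(*q,.04) for q in((85,437),(187,466),(162,545),(55,510))]; print(C,np.mean(C,0))
for i in range(4): d=C[(i+1)%4]-C[i]; print(np.linalg.norm(d),np.degrees(np.arctan2(d[1],d[0])))
R=cv2.Rodrigues
s=r.read_state();q=s['orientation'];from scipy.spatial.transform import Rotation as Ro
print(Ro.from_quat([q[1],q[2],q[3],q[0]]).as_matrix().round(3))
E
```

```text
[0.58365527 0.03115526] 3.1622978353085
[[ 0.2  1.9]
 [-1.1 -0.1]
 [ 0.7 -0.2]
 [ 0.6 -0.2]
 [ 1.3  1.2]
 [ 0.1 -0.2]
 [ 0.8  0.3]
 [-0.7 -0.3]
 [-0.5 -0.5]
 [-1.9 -1.7]]
seat [0.57951793 0.10604106]
tip [ 0.47851175 -0.0597834 ]
hand [ 0.45126049 -0.11036372]
stub [0.61303194 0.30138084]
[array([0.63727091, 0.31795817]), array([0.62357396, 0.27019199]), array([0.586333  , 0.28002979]), array([0.60268457, 0.32999056])] [0.61246561 0.29954263]
0.04969119050837436 -106.0002487411281
0.038518453352516774 165.20242988733926
0.052568548226316306 71.87733788865343
0.03661957770327175 -19.182485977173588
[[ 0.221  0.975 -0.   ]
 [ 0.975 -0.221 -0.002]
 [-0.002 -0.    -1.   ]]
```

The crop shows the pale-wood block with its round stub at crop (102,471), so this is the socket. The clamp fit has residuals under 2 mm, with yaw +3.2°. The socket is at (0.613, 0.3005) with yaw about -17°. I'm moving over it now.

>>> play_rows:
  commands:
    - [1,0.294,-0.208,-0.05,-0.74]
    - [1,0.294,-0.208,-0.05,-0.74]
    - [1,0.294,-0.208,-0.05,-0.74]
    - [1,0.294,-0.208,-0.05,-0.74]
    - [1,0.294,-0.208,-0.05,-0.74]
    - [1,0.294,-0.208,-0.05,-0.74]
    - [1,0.294,-0.208,-0.05,-0.74]
    - [1,0.294,-0.208,-0.05,-0.74]

```text
clock: 0.9
ee_pos: [0.3797, 0.4663, 0.1908]
orientation: [0.0, 0.967, 0.256, -0.0]
ft_force: [0.8, -0.1, -0.8]
opening: 0.0858
```

>>> play_rows:
  commands:
    - [1,0.294,-0.208,-0.05,-0.74]
    - [1,0.294,-0.208,-0.05,-0.74]
    - [1,0.294,-0.208,-0.05,-0.74]
    - [1,0.294,-0.208,-0.05,-0.74]
    - [1,0.294,-0.208,-0.05,-0.74]
    - [1,0.294,-0.208,-0.05,-0.74]
    - [1,0.294,-0.208,-0.05,-0.74]
    - [1,0.294,-0.208,-0.05,-0.74]
    - [1,0,0,0,0]
    - [1,0,0,0,0]

```text
clock: 1.9
ee_pos: [0.6142, 0.2998, 0.1503]
orientation: [0.001, 0.988, -0.153, -0.001]
ft_force: [0.2, 1.7, 0.5]
opening: 0.0853
```

>>> play_rows:
  commands:
    - [1,-0.01,0.007,-0.26,0]
    - [1,0,0,-0.26,0]
    - [1,0,0,-0.26,0]
    - [1,0,0,-0.26,0]
    - [1,0,0,0,0]
    - [-1,0,0,0,0]
    - [-1,0,0,0,0]
    - [-1,0,0,0,0]
    - [-1,0,0,0,0]
    - [-1,0,0,0,0]

```text
clock: 2.9
ee_pos: [0.6137, 0.3023, 0.0488]
orientation: [-0.001, 0.988, -0.152, 0.001]
ft_force: [-1.0, 0.4, 5.6]
opening: 0.0218
```

>>> play_rows:
  commands:
    - [-1,0,0,0,0]
    - [-1,0,0,0,0]
    - [-1,0,0,0,0]
    - [-1,0,0,0,0]
    - [-1,0,0,0,0]

```text
clock: 3.4
ee_pos: [0.6137, 0.3023, 0.0488]
orientation: [-0.001, 0.988, -0.152, 0.001]
ft_force: [-2.4, -0.2, 7.1]
opening: 0.0221
```

```bash
python3 - <<'E'
from h import *
a=w2px('top',(.613,.3,.05));b=w2px('scene',(.613,.3,.05));print(a,b)
u,v=map(int,b);snap('scene','s2.png',(u-60,v-60,u+60,v+40),5)
E
```

```text
[209.43313586 197.87988572] [406.99522841 219.6612526 ]
```

View pics/s2.png

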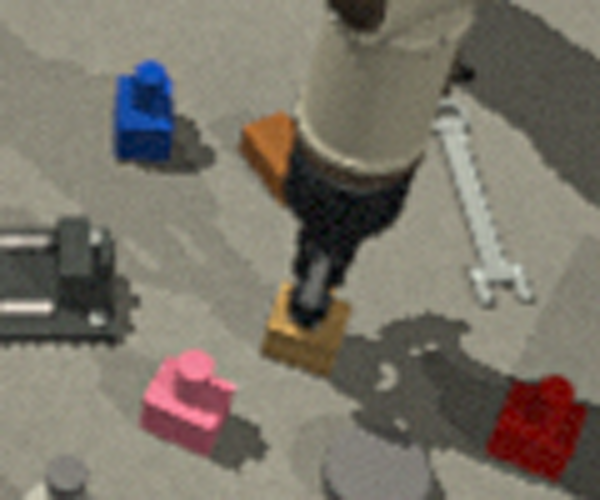

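The fingers have the pale block's stub between them, and the neighbours are untouched. Lifting and carrying it over the plate.

>>> play_rows:
  commands:
    - [-1,0,0,0.2,0]
    - [-1,0,0,0.35,0]
    - [-1,0,0,0.45,0]
    - [-1,-0.056,-0.28,0,0.42]
    - [-1,-0.056,-0.34,0,0.42]
    - [-1,-0.056,-0.34,0,0.42]
    - [-1,-0.056,-0.34,0,0.42]
    - [-1,-0.056,-0.34,0,0.42]
    - [-1,-0.056,-0.36,0,0.42]
    - [-1,0,0,0,0]

```text
clock: 4.45
ee_pos: [0.5787, 0.0938, 0.1472]
orientation: [0.002, 1.0, 0.02, -0.001]
ft_force: [0.2, -0.8, -0.0]
opening: 0.0224
```

>>> play_rows:
  commands:
    - [-1,0,0,0,0]
    - [-1,0,0,0,0]

```text
clock: 4.65
ee_pos: [0.5795, 0.103, 0.1474]
orientation: [-0.0, 1.0, 0.024, 0.0]
ft_force: [0.1, 0.6, -1.4]
opening: 0.0222
```

```bash
python3 - <<'E'
from h import *
s=r.read_state();p=s['ee_pos'];print(p,s['orientation'],s['opening'],s['ft_force'])
b=w2px('scene',p);u,v=map(int,b);print(u,v)
for n,q in dict(under=(p[0],p[1],p[2]-.049),s=(.5795,.106,.012)).items():print(n,w2px('scene',q))
snap('scene','s3.png',(u-70,v-50,u+60,v+50),6)
E
```

```text
[0.57946197 0.10304267 0.1473792 ] [-4.74177012e-04  9.99719972e-01  2.36588157e-02  1.15705436e-04] 0.022155077674611903 [ 0.09602332  0.58614237 -1.39179933]
349 191
under [349.30892882 200.32725197]
s [349.03667006 214.70425285]
```

View pics/s3.png

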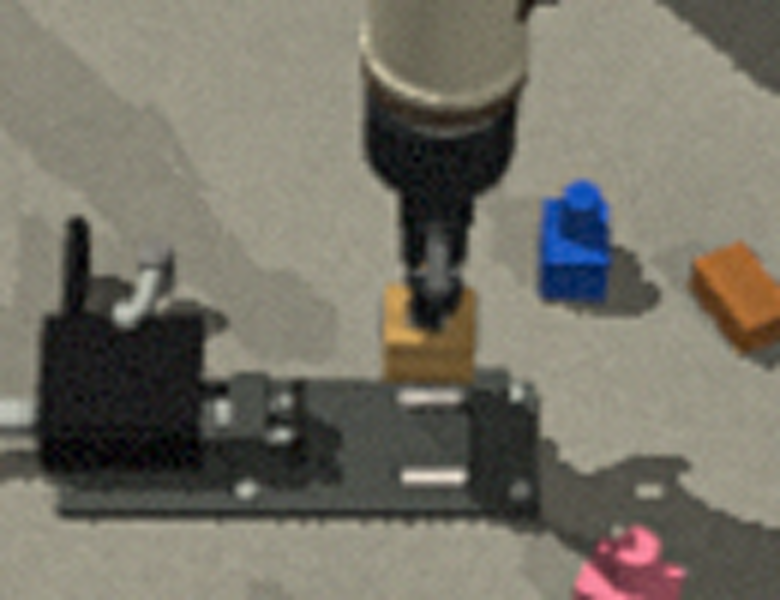

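```bash
python3 - <<'E'
from h import *
f=lambda x,y,z:px2w('scene',279+x/6,141+y/6,z).round(4)
# bottom front corners and top corners of the held block
print(f(385,380,.098),f(473,382,.098),'top',f(386,288,.138),f(475,288,.138),f(386,345,.138),f(475,350,.138))
E
```

```text
[0.5967 0.0832 0.098 ] [0.5952 0.1317 0.098 ] top [0.5634 0.0812 0.138 ] [0.5605 0.1297 0.138 ] [0.6018 0.0826 0.138 ] [0.6023 0.1304 0.138 ]
```

>>> play_rows:
  commands:
    - [-1,0,-0.06,0,0]
    - [-1,0,0,-0.25,0]
    - [-1,0,0,-0.25,0]
    - [-1,0,0,-0.2,0]
    - [-1,0,0,-0.07,0]
    - [-1,0,0,-0.03,0]
    - [-1,0,0,-0.03,0]
    - [-1,0,0,0,0]
    - [-1,0,0,0,0]

```text
clock: 5.6
ee_pos: [0.5801, 0.096, 0.0652]
orientation: [-0.0, 1.0, 0.023, 0.001]
ft_force: [0.2, 0.0, -0.4]
opening: 0.022
```

>>> play_rows:
  commands:
    - [-1,0,0,-0.03,0]
    - [-1,0,0,0,0]
    - [-1,0,0,-0.02,0]
    - [-1,0,0,0,0]

```text
clock: 6.0
ee_pos: [0.5797, 0.0958, 0.0607]
orientation: [-0.0, 1.0, 0.023, 0.0]
ft_force: [-3.1, -0.2, 10.3]
opening: 0.0221
```

>>> play_rows:
  commands:
    - [0,0,0,0.005,0]
    - [0.3,0,0,0,0]
    - [0.5,0,0,0,0]
    - [0.5,0,0,0,0]
    - [0.5,0,0,0,0]
    - [0.5,0,0,0.1,0]
    - [0.5,0,0,0.3,0]
    - [0.5,0,0,0.35,0]
    - [0.5,0,0,0.1,0]

```text
clock: 6.9
ee_pos: [0.5821, 0.0963, 0.1493]
orientation: [-0.001, 1.0, 0.023, 0.003]
ft_force: [1.5, 0.3, 0.4]
opening: 0.0641
```

>>> play_rows:
  commands:
    - [-1,-0.3,-0.2,0,0]
    - [-1,-0.3,-0.22,0,0]
    - [-1,-0.3,-0.22,0,0]
    - [-1,-0.15,-0.22,0,0]
    - [-1,0,-0.22,0,0]
    - [-1,0,0,0,0]
    - [-1,0,0,0,0]
    - [-1,0,0,0,0]

```text
clock: 7.7
ee_pos: [0.4747, -0.0111, 0.1449]
orientation: [-0.0, 1.0, 0.024, 0.0]
ft_force: [-0.2, 1.2, -0.2]
opening: -0.0002
```

```bash
python3 - <<'E'
from h import *
s=r.read_state();print(s['ee_pos'],s['orientation'],s['opening'],s['ft_force'])
snap('scene','s4.png',(265,165,395,245),6)
E
```

```text
[ 0.47469956 -0.01107571  0.14489265] [-2.81121673e-04  9.99713057e-01  2.39520760e-02  1.50430529e-04] -0.0002259443346738978 [-0.24696677  1.20001052 -0.15791838]
```

View pics/s4.png

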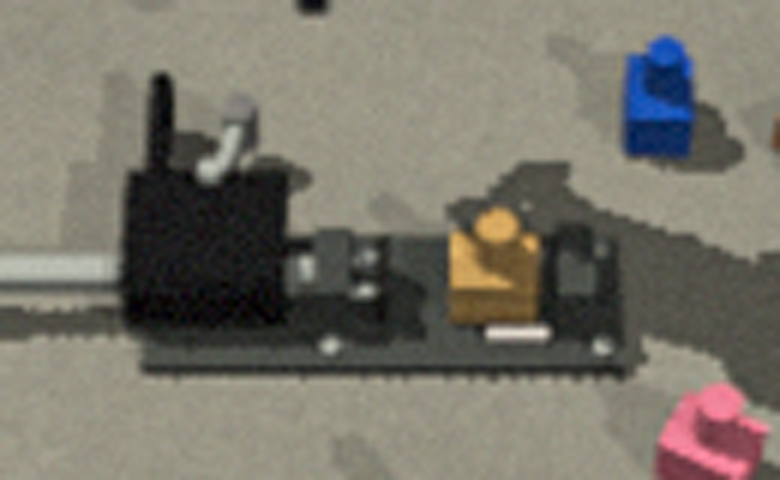

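```bash
python3 - <<'E'
from h import *
f=lambda x,y,z:px2w('scene',265+x/6,165+y/6,z)
a=np.radians(3.16);R=np.array([[np.cos(a),-np.sin(a)],[np.sin(a),np.cos(a)]])
g=lambda *k:((R.T@(f(*k)[:2]-[.58366,.03116]))*1e3).round(1)
for n,k in dict(stub=(497,224,.086),t1=(450,285,.052),t2=(540,285,.052),b1=(450,320,.012),b2=(540,325,.012),ejL=(558,270,.054),stop0=(485,331,.020),stop1=(550,331,.02),jf=(352,262,.054),tip=(240,105,.054)).items():print(n,g(*k))
print(w2px('top',(.5795,.1,.05)))
snap('top','t2.png',(225,180,345,270),6)
E
```

```text
stub [-0.8 67.6]
t1 [17.7 42. ]
t2 [17.4 93. ]
b1 [15.3 43.1]
b2 [18.5 95.2]
ejL [  8.4 103.4]
stop0 [28.  62.8]
stop1 [ 27.8 100.2]
jf [  3.5 -13.8]
tip [-109.9  -81.8]
[282.15590672 209.9726275 ]
```

View pics/t2.png

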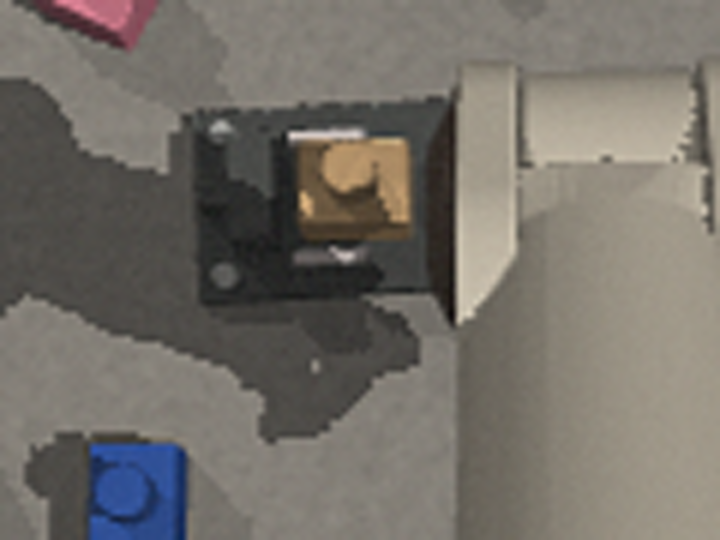

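The block stands upright on the plate, between the stops and a few mm short of the end jaw, with its stub near clamp (-1, 66). The pad will push it home. Lowering the shut fingers on the +y side of the trigger roll.

>>> play_rows:
  commands:
    - [-1,0,0,-0.3,0]
    - [-1,0,0,-0.3,0]
    - [-1,0,0,-0.3,0]
    - [-1,0,0,-0.25,0]
    - [-1,0,0,-0.06,0]
    - [-1,0,0,0,0]
    - [-1,0,0,0,0]

```text
clock: 8.5
ee_pos: [0.4752, -0.0118, 0.0246]
orientation: [-0.0, 1.0, 0.024, 0.001]
ft_force: [-0.0, -1.0, 0.0]
opening: -0.0002
```

>>> play_rows:
  commands:
    - [-1,0.005,-0.1,0,0]
    - [-1,0.003,-0.05,0,0]
    - [-1,0,-0.05,0,0]
    - [-1,0,0,0,0]
    - [-1,0,0,0,0]

```text
clock: 9.0
ee_pos: [0.4753, -0.0325, 0.024]
orientation: [-0.0, 1.0, 0.023, 0.0]
ft_force: [0.4, 0.1, -0.6]
opening: 0.0001
```

>>> play_rows:
  commands:
    - [-1,0,-0.04,0,0]
    - [-1,0,-0.04,0,0]
    - [-1,0,0,0,0]

```text
clock: 9.3
ee_pos: [0.4743, -0.0381, 0.0237]
orientation: [-0.001, 1.0, 0.024, -0.001]
ft_force: [-2.3, 6.4, 4.1]
opening: -0.0001
```

>>> play_rows:
  commands:
    - [-1,0,-0.04,0,0]
    - [-1,0,-0.04,0,0]
    - [-1,0,0,0,0]

```text
clock: 9.6
ee_pos: [0.4729, -0.0456, 0.0233]
orientation: [-0.001, 1.0, 0.024, -0.002]
ft_force: [-3.6, 7.1, 2.7]
opening: 0.0002
```

>>> play_rows:
  commands:
    - [-1,0,-0.04,0,0]
    - [-1,0,-0.04,0,0]
    - [-1,0,0,0,0]

```text
clock: 9.9
ee_pos: [0.4722, -0.0539, 0.0231]
orientation: [-0.001, 1.0, 0.024, -0.003]
ft_force: [-4.3, 6.1, 2.6]
opening: -0.0001
```

>>> play_rows:
  commands:
    - [-1,0,-0.04,0,0]
    - [-1,0,-0.04,0,0]
    - [-1,0,0,0,0]

```text
clock: 10.2
ee_pos: [0.4723, -0.0621, 0.023]
orientation: [-0.001, 1.0, 0.024, -0.003]
ft_force: [-4.9, 6.5, 2.4]
opening: -0.0003
```

>>> play_rows:
  commands:
    - [-1,0,-0.03,0,0]
    - [-1,0,0,0,0]

```text
clock: 10.4
ee_pos: [0.4726, -0.065, 0.023]
orientation: [-0.001, 1.0, 0.024, -0.002]
ft_force: [-3.4, 5.5, 0.6]
opening: -0.0003
```

>>> play_rows:
  commands:
    - [-1,0,-0.02,0,0]
    - [-1,0,0,0,0]

```text
clock: 10.6
ee_pos: [0.4726, -0.0654, 0.023]
orientation: [-0.002, 1.0, 0.025, -0.003]
ft_force: [-4.2, 9.4, 1.8]
opening: -0.0001
```

```bash
python3 - <<'E'
from h import *
print(r.read_state()['ft_force'])
snap('scene','s5.png',(265,165,395,245),6)
E
```

```text
[-4.15663141  9.44299735  1.84586857]
```

View pics/s5.png

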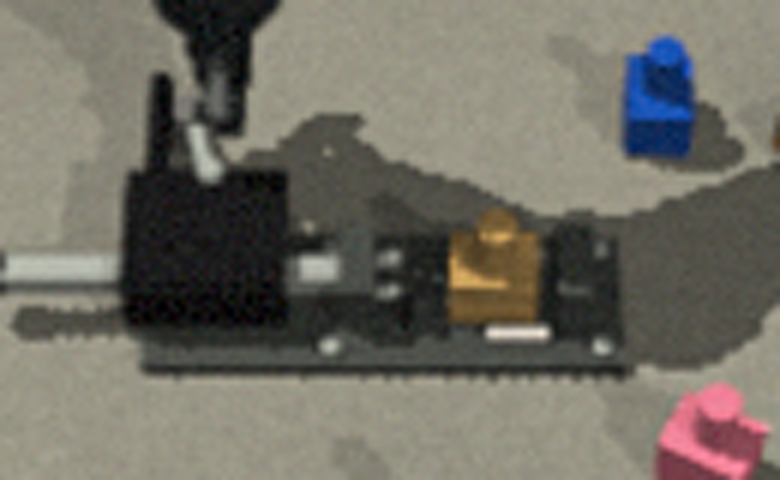

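The jaw head's front face moved from crop column 352 to about 375, roughly 13 mm. The block is undisturbed, with about 22 mm left to the pad. Second and third strokes.

>>> play_rows:
  commands:
    - [-1,0,0.12,0,0]
    - [-1,0,0.12,0,0]
    - [-1,0,0.12,0,0]
    - [-1,0,0,0,0]
    - [-1,0,0,0,0]
    - [-1,0,0,0,0]

```text
clock: 11.25
ee_pos: [0.4754, -0.0338, 0.0239]
orientation: [0.0, 1.0, 0.023, 0.0]
ft_force: [0.5, 0.3, 0.6]
opening: 0.0002
```

>>> play_rows:
  commands:
    - [-1,0,-0.05,0,0]
    - [-1,0,-0.05,0,0]
    - [-1,0,-0.05,0,0]
    - [-1,0,-0.05,0,0]
    - [-1,0,-0.05,0,0]
    - [-1,0,-0.04,0,0]
    - [-1,0,-0.04,0,0]
    - [-1,0,0,0,0]

```text
clock: 12.05
ee_pos: [0.4727, -0.0651, 0.0232]
orientation: [-0.001, 1.0, 0.023, -0.002]
ft_force: [-3.6, 5.8, 2.0]
opening: -0.0001
```

```bash
python3 - <<'E'
from h import *
import cv2
snap('scene','s6.png',(265,165,395,245),6)
E
```

```text
(no output)
```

View pics/s6.png

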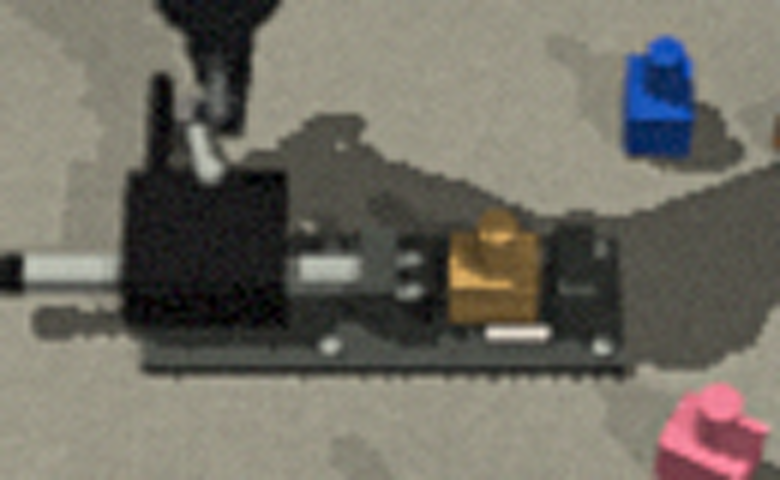

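The head advanced another 12 mm, to about 31–32 mm. Third stroke.

>>> play_rows:
  commands:
    - [-1,0,0.12,0,0]
    - [-1,0,0.12,0,0]
    - [-1,0,0.09,0,0]
    - [-1,0,0,0,0]
    - [-1,0,0,0,0]
    - [-1,0,0,0,0]

```text
clock: 12.7
ee_pos: [0.4753, -0.0337, 0.0239]
orientation: [0.0, 1.0, 0.023, 0.0]
ft_force: [-0.4, -0.2, 0.2]
opening: 0.0001
```

>>> play_rows:
  commands:
    - [-1,0,-0.05,0,0]
    - [-1,0,-0.05,0,0]
    - [-1,0,-0.05,0,0]
    - [-1,0,-0.05,0,0]
    - [-1,0,-0.05,0,0]
    - [-1,0,-0.04,0,0]
    - [-1,0,-0.04,0,0]
    - [-1,0,0,0,0]

```text
clock: 13.5
ee_pos: [0.4726, -0.0651, 0.0231]
orientation: [-0.001, 1.0, 0.023, -0.002]
ft_force: [-4.4, 6.6, 0.9]
opening: -0.0005
```

```bash
python3 - <<'E'
from h import *
snap('scene','s7.png')
# head shift along image row strip, s5->s6->s7 by sub-pixel search (head region columns/rows)
I=[cv2.imread(f'pics/raw_s{k}.png',0).astype(np.float32) for k in(4,5,6,7)]
x0,x1,y0,y1=322,334,205,216   # head+bolts in s6
T=cv2.resize(I[2][y0:y1,x0:x1],None,fx=8,fy=8,interpolation=cv2.INTER_CUBIC)
for k,im in zip((4,5,6,7),I):
    S=cv2.resize(im[y0:y1,300:350],None,fx=8,fy=8,interpolation=cv2.INTER_CUBIC)
    m=cv2.matchTemplate(S,T,cv2.TM_CCOEFF_NORMED)[0]; j=m.argmax(); print(k,j/8+300-x0,m.max())
a=w2px('scene',(.58,.06,.05));b=w2px('scene',(.58,.07,.05));print('px/mm',np.hypot(*(b-a))/10)
E
```

```text
4 -7.375 0.9086593
5 -3.5 0.9767425
6 0.0 0.9997276
7 3.625 0.9835056
px/mm 0.2912330299269046
```

>>> play_rows:
  commands:
    - [-1,0,0.12,0,0]
    - [-1,0,0.12,0,0]
    - [-1,0,0.09,0,0]
    - [-1,0,0,0,0]
    - [-1,0,0,0,0]
    - [-1,0,0,0,0]

```text
clock: 14.15
ee_pos: [0.4754, -0.0338, 0.0239]
orientation: [0.0, 1.0, 0.023, 0.0]
ft_force: [-0.2, 0.4, 0.4]
opening: -0.0002
```

>>> play_rows:
  commands:
    - [-1,0,-0.04,0,0]
    - [-1,0,-0.04,0,0]
    - [-1,0,-0.04,0,0]
    - [-1,0,0,0,0]

```text
clock: 14.55
ee_pos: [0.4731, -0.0438, 0.0234]
orientation: [-0.001, 1.0, 0.024, -0.002]
ft_force: [-3.6, 7.1, 3.6]
opening: -0.0001
```

>>> play_rows:
  commands:
    - [-1,0,-0.03,0,0]
    - [-1,0,0,0,0]

```text
clock: 14.75
ee_pos: [0.4728, -0.0465, 0.0233]
orientation: [-0.001, 1.0, 0.024, -0.002]
ft_force: [-4.2, 7.6, 2.7]
opening: -0.0006
```

>>> play_rows:
  commands:
    - [-1,0,-0.03,0,0]
    - [-1,0,0,0,0]

```text
clock: 14.95
ee_pos: [0.4725, -0.0495, 0.0232]
orientation: [-0.001, 1.0, 0.024, -0.002]
ft_force: [-5.5, 7.0, 2.3]
opening: -0.0003
```

>>> play_rows:
  commands:
    - [-1,0,-0.03,0,0]
    - [-1,0,0,0,0]

```text
clock: 15.15
ee_pos: [0.4723, -0.0526, 0.0231]
orientation: [-0.001, 1.0, 0.024, -0.003]
ft_force: [-2.7, 6.8, 2.0]
opening: -0.0002
```

```bash
cat > m.py <<'E'
from h import *
import sys
n=sys.argv[1]; snap('scene',f's{n}.png',(265,165,395,245),6)
def m(ref,rect,lo,hi,ks):
    x0,x1,y0,y1=rect; im=lambda k:cv2.imread(f'pics/raw_s{k}.png',0).astype(np.float32)
    Z=lambda a:cv2.resize(a,None,fx=8,fy=8,interpolation=cv2.INTER_CUBIC)
    T=Z(im(ref)[y0:y1,x0:x1])
    for k in ks:
        q=cv2.matchTemplate(Z(im(k)[y0:y1,lo:hi]),T,cv2.TM_CCOEFF_NORMED)[0]; j=q.argmax(); print(k,'mm',round((j/8+lo-x0)/.2912,1),q.max().round(3))
print('head vs s6');m(6,(322,334,205,216),300,350,(6,7,n))
print('block vs s6');m(6,(336,359,199,220),328,372,(5,6,7,n))
s=r.read_state();print(s['clock'],s['ee_pos'],s['ft_force'])
E
python3 m.py 8
```

```text
head vs s6
6 mm 0.0 1.0
7 mm 12.4 0.984
8 mm 18.9 0.981
block vs s6
5 mm 0.0 0.985
6 mm 0.0 1.0
7 mm 3.4 0.891
8 mm 9.9 0.829
15.2 [ 0.47237333 -0.05253824  0.023132  ] [-4.50067086  6.33944495  2.7042187 ]
```

No force rise yet, and the block has moved 9.9 mm with the pad, so it is nearly home. I'll reset the trigger now so the final stroke ends mid-range.

>>> play_rows:
  commands:
    - [-1,0,0.11,0,0]
    - [-1,0,0.1,0,0]
    - [-1,0,0,0,0]
    - [-1,0,0,0,0]
    - [-1,0,0,0,0]

```text
clock: 15.7
ee_pos: [0.4755, -0.0338, 0.0239]
orientation: [0.0, 1.0, 0.023, 0.0]
ft_force: [-0.0, -0.7, -0.2]
opening: -0.0001
```

>>> play_rows:
  commands:
    - [-1,0,-0.04,0,0]
    - [-1,0,-0.04,0,0]
    - [-1,0,-0.02,0,0]
    - [-1,0,0,0,0]
    - [-1,0,0,0,0]

```text
clock: 16.2
ee_pos: [0.4737, -0.0417, 0.0236]
orientation: [-0.001, 1.0, 0.024, -0.001]
ft_force: [-4.1, 6.3, 3.2]
opening: -0.0001
```

>>> play_rows:
  commands:
    - [-1,0,-0.02,0,0]
    - [-1,0,0,0,0]
    - [-1,0,0,0,0]

```text
clock: 16.5
ee_pos: [0.4734, -0.0433, 0.0235]
orientation: [-0.001, 1.0, 0.024, -0.002]
ft_force: [-5.1, 8.0, 3.9]
opening: 0.0003
```

>>> play_rows:
  commands:
    - [-1,0,-0.02,0,0]
    - [-1,0,0,0,0]
    - [-1,0,0,0,0]

```text
clock: 16.8
ee_pos: [0.4731, -0.0452, 0.0234]
orientation: [-0.001, 1.0, 0.024, -0.002]
ft_force: [-4.9, 7.5, 3.5]
opening: -0.0
```

>>> play_rows:
  commands:
    - [-1,0,-0.02,0,0]
    - [-1,0,0,0,0]
    - [-1,0,0,0,0]

```text
clock: 17.1
ee_pos: [0.4728, -0.047, 0.0234]
orientation: [-0.001, 1.0, 0.024, -0.002]
ft_force: [-4.4, 8.5, 3.6]
opening: 0.0001
```

```bash
python3 m.py 9
```

```text
head vs s6
6 mm 0.0 1.0
7 mm 12.4 0.984
9 mm 21.9 0.98
block vs s6
5 mm 0.0 0.985
6 mm 0.0 1.0
7 mm 3.4 0.891
9 mm 11.2 0.767
17.15 [ 0.47279957 -0.04694135  0.02334824] [-4.55654683  7.68415186  4.36968546]
```

Head minus block has risen from 9.0 to 10.7 mm, so the block is home and the pad is pressed about 1.7 mm. I need about 3.8 mm more jaw travel, or 7.6 mm at the tip.

>>> play_rows:
  commands:
    - [-1,0,-0.02,0,0]
    - [-1,0,-0.02,0,0]
    - [-1,0,0,0,0]
    - [-1,0,0,0,0]

```text
clock: 17.55
ee_pos: [0.4724, -0.0504, 0.0233]
orientation: [-0.002, 1.0, 0.024, -0.003]
ft_force: [-5.3, 9.8, 4.7]
opening: -0.0002
```

>>> play_rows:
  commands:
    - [-1,0,-0.02,0,0]
    - [-1,0,-0.01,0,0]
    - [-1,0,0,0,0]
    - [-1,0,0,0,0]

```text
clock: 17.95
ee_pos: [0.4721, -0.0529, 0.0233]
orientation: [-0.002, 1.0, 0.025, -0.003]
ft_force: [-6.2, 10.8, 6.0]
opening: -0.0001
```

```bash
python3 m.py 10
```

```text
head vs s6
6 mm 0.0 1.0
7 mm 12.4 0.984
10 mm 23.6 0.962
block vs s6
5 mm 0.0 0.985
6 mm 0.0 1.0
7 mm 3.4 0.891
10 mm 11.2 0.848
18.0 [ 0.47211598 -0.05287028  0.02326847] [-6.2533861  11.56192491  5.71664771]
```

View pics/s10.png

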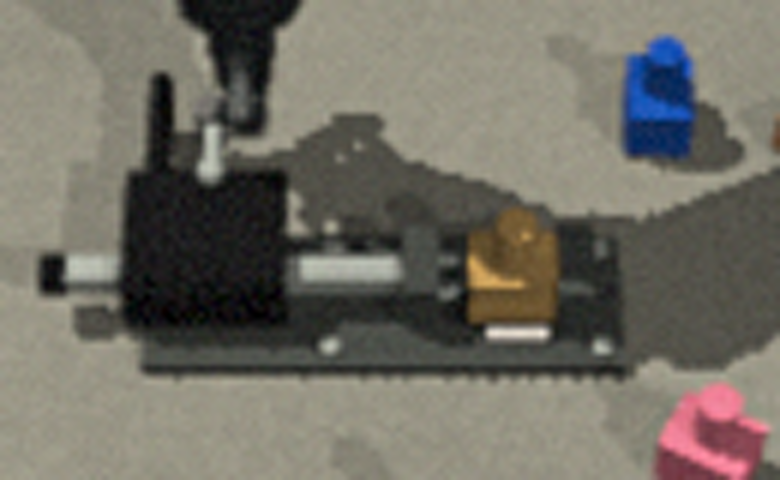

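```bash
python3 - <<'E'
import sys; sys.argv=['m','11']
exec(open('m.py').read().split("print('head")[0])
a=w2px('scene',(.59,-.12,.04));b=w2px('scene',(.59,-.11,.04));k=np.hypot(*(b-a))/10;print(k)
print('cap vs s7 (mm at .2912)');m(7,(262,276,205,217),240,300,(4,5,6,7,8,9,10,11))
print('block');m(11,(342,361,199,220),325,372,(6,7,8,9,10,11))
E
```

```text
0.28735547350587565
cap vs s7 (mm at .2912)
4 mm -38.2 0.989
5 mm -24.0 0.988
6 mm -12.0 0.988
7 mm 0.0 1.0
8 mm 6.4 0.995
9 mm 9.0 0.985
10 mm 11.6 0.989
11 mm 11.6 0.989
block
6 mm -10.7 0.854
7 mm -7.7 0.857
8 mm -0.9 0.969
9 mm 0.4 0.897
10 mm 0.0 0.993
11 mm 0.0 1.0
```

>>> play_rows:
  commands:
    - [-1,0,-0.02,0,0]
    - [-1,0,-0.012,0,0]
    - [-1,0,0,0,0]
    - [-1,0,0,0,0]
    - [-1,0,0,0,0]

```text
clock: 18.55
ee_pos: [0.472, -0.0557, 0.0232]
orientation: [-0.002, 1.0, 0.025, -0.003]
ft_force: [-6.4, 12.3, 6.0]
opening: 0.0
```

```bash
python3 - <<'E'
import sys; sys.argv=['m','12']
exec(open('m.py').read().split("print('head")[0])
m(7,(262,276,205,217),240,300,(10,12)); m(11,(342,361,199,220),325,372,(10,12))
F=[]
for i in range(4): grab_frame('top'); F.append(r.read_state()['ft_force'])
s=r.read_state();print(s['clock'],s['ee_pos'],np.mean(F,0))
E
```

```text
10 mm 11.6 0.989
12 mm 12.9 0.988
10 mm 0.0 0.993
12 mm -0.4 0.958
18.8 [ 0.47197174 -0.05573283  0.02319498] [-6.54783418 12.04620841  5.40428082]
```

All the estimates put the pad at 4.4–6 mm, and the grip is steady. Handing in.

```bash
python3 -c "
from h import *
print(ticket.finish_job())"
```

```text
the job is handed in; nothing more can be done
None
```

I stood the pale-wood socket upright between the stops, let go of it, and pumped the trigger until the pad held it against the end jaw. That took five strokes: three full, one partial and the final one, which I was still holding when I handed in at about 18.8 s.

- **Block:** it was set down about 9 mm short of the end jaw, slightly more than the 4–8 mm suggested. The pad pushed it home, and the last pictures show it upright between the stops and no longer moving.
- **Grip:** three estimates of the pad's compression do not quite agree, but all lie inside 4–7 mm. The camera gave about 5.5 mm, the fingers' travel about 5.9 mm and the finger force about 4.5 mm. The force was steady at about 12 N along the stroke.
- **Other things on the bench:** I touched none of them, and those in the close-up views had not moved. I did not take a final full-bench picture.

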